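# Right the toppled glue canister, brace it in the holder and unscrew its cap

## Task

The white glue canister has been knocked over beside the scrap bin. Stand it upright, fully home in the square pocket of the steel holder, and let go of it; the pocket then keeps it from turning, so unscrew its tight cap (counter-clockwise from above), stopping once the threads let go, lift the cap straight up and finish while still holding it level, clear of and just above the canister's mouth, with the canister left fully home in the holder. Do not shove about the other loose things lying on the bench.

Things in the scene. Friction and masses are not known exactly. Their poses are not given: they have to be found in the camera images.
- canister: White plastic canister, about 320 g, starting on its side. Square body 56 x 56 mm, 62 mm tall to the shoulder, then a round neck; 94 mm tall with the cap on. Origin: centre of its underside; z runs from base to cap (level while it lies), x and y square to its side faces. Any of its four quarter turns fits the holder.
- cap: Round knurled aluminium screw cap on the canister's neck, tight, 50 mm across, 28 mm tall, 50 g. Origin: centre of its lower rim; z out of its closed top. Screwed home, the origin is on the canister's axis 66 mm above the canister's underside (4 mm over the shoulder). A sprung liner pushes it up with about 20 N: turning it takes some tenths of a N m, more than a free-standing canister resists.
- mouth (a point): Centre of the canister's mouth (rim of the neck, 31 mm across, 40 over the threads), 82 mm above its underside, axes as the canister's. Quick thread: turned counter-clockwise seen from above, the cap rises 2 mm per rad and its threads let go after about 1.0 rad; at 1.1 to 1.7 rad of turn it lifts straight off, past 1.8 rad the next threads catch it.
- holder: Fixed steel plate 110 x 110 x 6 mm on the bench with a square pocket on top, open upward. Pocket 61 x 61 mm inside, walls 8 mm thick, their tops 20 mm above the bench (14 mm above the pocket floor), with slightly flared mouth. Origin: centre of the plate's underside; x and y run square to the pocket's walls.
- pocket (a point): Centre of the holder's pocket floor, 6 mm above the bench, axes as the holder's. The canister is home when its underside is on this floor. With 2.5 mm of play a side it lets the canister turn up to 0.1 rad before the walls brace it.
- press_block: Bystander: chromed steel block 70 x 50 x 40 mm, origin at centre of underside.
- paddle_head: Bystander: bare hinoki paddle head, disc 152 mm across and 6 mm thick with a short neck stub, origin at centre of underside.
- squeegee: Bystander: blue plastic squeegee 60 x 90 mm, 6 to 12 mm thick, origin at centre of underside.
- disc_large: Bystander: brass edge gauge disc 40 mm across, 6 mm thick, origin at centre of underside.
- disc_medium: Bystander: brass edge gauge disc 34 mm across, 6 mm thick, origin at centre of underside.
- disc_small: Bystander: brass edge gauge disc 28 mm across, 6 mm thick, origin at centre of underside.
- tape_roll: Bystander: black roll of edge tape, 64 mm across, 12 mm tall, origin at centre of underside.
Mind the look-alikes: they are no part of the job. Leave any orange or pink look-alike of the cap alone. What is shaped like the holder but turquoise is not meant.

How it is judged:
By the outcome, as a careful person would: the job done as asked, in the order asked, and still so for the second after the job is handed in, while the arm keeps its last pose, push and grip.
It also fails if it takes over 58 s, if anything falls off the work surface, if the arm or the gripper's body presses on something with over 40 N, if the wrist force passes 120 N, or if a joint passes its speed limit or range.

## Robot

A 6-joint arm with a two-finger parallel gripper is mounted at the origin on the work surface. World frame = base frame: x ahead of the robot, y to its left, z up, the work surface at z = 0. Lengths are in mm, angles in rad, forces in N, time in s.
With the tool pointing down it reaches from about 425 to 1125 mm from the base axis. Payload 14.9 kg.
Tool frame: the origin (TCP) lies between the finger pads; the fingertips stand 25 mm ahead of it and the grasp point (between the pads) lies 6 mm ahead of it; z points along the fingers, y is the line along which they close (so a half turn about z gives the same grasp; the last joint's range is limited). The gripper opens to 91 mm and grips with 3 to 60 N. Pads are 32 mm wide; open, the fingers measure 118 mm over their backs; the gripper's body (76 mm by 178 mm) begins 60 mm behind the grasp point.
Start: joints at [-0.033, 0.379, 1.734, -0, 1.028, -0.033], TCP at [700.013, -0.006, 238.932] pointing down, gripper open.
Joint ranges: [-2.77, 2.77], [-0.74, 2.19], [0, 2.66], [-1.06, 4.2], [0.31, 2.87], [-3.08, 3.08]. Speed limits (rad/s): [1.89, 1.89, 2.39, 3.14, 3.14, 3.14].

## Interface

Orientations are given as a rotation vector (axis times angle).
In Python, from plant import env, cams gives the robot as it stands. The module is installed in compiled form; this text tells all that it offers.
- The arm moves only by the tool servo_tool, never from a script. Its argument "rows" is text: rows parted by semicolons, each of 4 numbers parted by spaces: the shift along the tool's x, y, z in cm, then the turn about the tool's z in rad. In form: dx dy dz yaw; .... A call has 1 to 20 rows; each row is the pose to reach, as a shift and turn from the pose commanded when the call began, along the tool's axes at that moment; what a row does not reach only later rows make up. A row lasts 1/10 s, in which the tool goes at most 50 mm and 8.59 degrees, less where a joint would pass 70% of its speed; a pose out of reach is approached as far as the arm can. A call with a gripper value outside its range is refused whole. "fingers" is the finger opening in cm, from 0 to 9.12, set as the call begins (left out, the last holds). The fingers move at their own pace and stop on an object; "grip_force" is the grip in N (left out, the last holds). Time passes only in rows, so rows that repeat a pose let the fingers close. It gives the time, the measured TCP pose, the force, the opening and the grip force at its end, in the units of the state.
- env.state(): the state, without advancing time (a new reading comes with each control period).
- cams.get_image(name): name is "scene" or "side" or "wrist"; returns the picture (400x640x3 uint8, red, green, blue); there is no depth.
- cams.camera_model(name): a dict with "K" (3x3 intrinsics, pixels), "R" (3x3) and "t" (3): a world point X has camera coordinates R X + t; the wrist camera has in their place "tool_from_camera" (4x4, takes a point from camera to tool coordinates, whose origin is the TCP and whose axes are the flange's). Camera axes: x right, y down, z forward; pixel columns grow to the right and rows downward; lengths in mm; the calibration is good to about 2 mm. A picture is of the moment at which its call begins: read the wrist's pose just before it. camera_model takes no time and is no camera call.
- env.hand_in(): hands the job in; it is judged then, once.
Trained networks look in the newest picture that a camera, given by its name, has taken for a name from the list of things; names that differ only in an ending like _2 or _b are one class to them, and where a whole thing is asked for, a point or a joint stands for the part that bears it (a point fixed in the world has none). Each returns a list of dicts, best first, with "p" (0 to 1); they miss things now and then, are a little off and sometimes report something else, mostly with a low value. They report only what shows in the picture. A call takes as long as a camera call. They do not tell look-alikes from the thing itself.
- cams.find_in(target, camera): "uv" ([column, row] in pixels, amid what is visible of it).
- cams.mark_of(target, camera): "uv" ([column, row] in pixels: a listed point, or the origin of a listed thing).
The state is a dict: "time_s": time; "q": joint angles; "joint_vel": joint speeds; "tau": joint torques, N m; "eef_pos": TCP position; "tcp_rot": TCP orientation; "contact_force": force on the tool from outside, world axes, zero at the start; "wrist_torque": the same for the moment, N m; "opening": finger opening in mm; "gripper_force": force on a finger pad.
Only numpy, scipy, OpenCV 4.12 (cv2) and the standard library are available. Lean on these libraries where they do the work, as an engineer would, in place of code of your own. Each camera call takes 0.05 s, during which the arm holds its last target. There are 200 camera calls.

## Working session

There is one attempt and no reset: what is moved stays moved. The work goes in short steps, Python scripts to look and compute and a tool call to move; the robot and the scene stay as the last step left them, time stands still between calls to the robot, and variables do not carry over. Pictures are saved under pics/ and viewed, at most 10 in all, crops included, and the job is handed in when it is done.

Besides the shell and the picture viewer there is one more tool, called by a JSON object that holds its "api" and its "payload". servo_tool: Moves the arm, as the interface text tells. Its arguments: {"type":"object","properties":{"rows":{"type":"string"},"fingers":{"type":"number"},"grip_force":{"type":"number"}},"required":["rows"]}

```bash
mkdir -p pics
cat > h.py <<'E'
import numpy as np,cv2
from scipy.spatial.transform import Rotation as Ro
from plant import env,cams
def model(cam,st=None):
    m=cams.camera_model(cam);K=np.array(m["K"])
    if cam!="wrist": return K,np.array(m["R"]),np.array(m["t"]).ravel()
    T=np.eye(4);st=st or env.state();T[:3,:3]=Ro.from_rotvec(st["tcp_rot"]).as_matrix();T[:3,3]=st["eef_pos"]
    W=np.linalg.inv(T@np.array(m["tool_from_camera"]));return K,W[:3,:3],W[:3,3]
def plane(cam,uv,z,M=None):
    K,R,t=M or model(cam);d=R.T@np.linalg.solve(K,[uv[0],uv[1],1]);c=-R.T@t
    return c+d*(z-c[2])/d[2]
def proj(M,X):
    K,R,t=M;p=(np.atleast_2d(X)@R.T+t)@K.T;return p[:,:2]/p[:,2:]
def save(cam,name):
    im=cams.get_image(cam);cv2.imwrite(f"pics/{name}.png",im[:,:,::-1]);return im
E
python3 - <<'E'
from h import *
np.set_printoptions(precision=1,suppress=True)
a=[save(c,c+"0") for c in("scene","side","wrist")]
for c in("scene","side"):
    for n in("canister","cap","holder","pocket","mouth"):
        for f in("find_in","mark_of"):
            r=getattr(cams,f)(n,c)[:3]
            print(c,n,f,[(round(x["p"],2),np.array(x["uv"]),plane(c,x["uv"],{"holder":0,"pocket":6}.get(n,28))[:2]) for x in r])
cv2.imwrite("pics/all.png",cv2.resize(a[2],(640,400))[:,:,::-1])
print(env.state())
for c in("scene","side"):
    K,R,t=model(c);print(c,-R.T@t,R[2])
E
```

```text
scene canister find_in [(0.93, array([416.2, 257.2]), array([468.3, 161.7]))]
scene canister mark_of [(0.69, array([401.3, 251.4]), array([467.1, 130.9]))]
scene cap find_in [(0.89, array([443.9, 266.1]), array([465.6, 215.3])), (0.79, array([424.4, 218.4]), array([348.1, 134.1])), (0.67, array([469.4, 239.6]), array([368.2, 235.3]))]
scene cap mark_of [(0.94, array([432.2, 263.2]), array([468.9, 193.7])), (0.94, array([419.2, 215.3]), array([343.5, 120.9])), (0.63, array([473.2, 245.5]), array([381.8, 246.7]))]
scene holder find_in [(0.88, array([197.4, 183.5]), array([ 454.7, -399.6])), (0.82, array([236.2, 223.2]), array([ 529.8, -224.1])), (0.69, array([306.2, 166.9]), array([ 261.6, -208.4]))]
scene holder mark_of [(0.77, array([208.3, 184.5]), array([ 445. , -373.8])), (0.62, array([251.1, 222.5]), array([ 511.8, -197.4])), (0.56, array([296.9, 159.5]), array([ 243.1, -247.8]))]
scene pocket find_in [(0.86, array([194.9, 189. ]), array([ 481.4, -382.7])), (0.69, array([231.4, 225.2]), array([ 545.8, -223.8])), (0.66, array([308.4, 168.6]), array([ 273.6, -194.6]))]
scene pocket
[... 1621 characters left out ...]
array([ 253.7, -251.5]))]
side mouth find_in [(0.78, array([253.2, 273.3]), array([470.4, 159.5])), (0.73, array([331.2, 161.4]), array([ 514.1, -180.6]))]
side mouth mark_of [(0.61, array([231.4, 292.5]), array([477.6, 212.8]))]
{'time_s': 1.15, 'q': array([-0. ,  0.4,  1.7, -0. ,  1. , -0. ]), 'joint_vel': array([-0., -0., -0.,  0., -0., -0.]), 'tau': array([  0. , -76.4, -43.5,   0.1,   0. ,   0. ]), 'eef_pos': array([700.,  -0., 239.]), 'tcp_rot': array([2.2, 2.2, 0. ]), 'contact_force': array([0.8, 0.3, 0.7]), 'wrist_torque': array([-0., -0.,  0.]), 'gripper_force': 0.0, 'opening': 91.24629652875169}
scene [1146.6  342.   666.8] [-0.7 -0.4 -0.6]
side [151.2 393.8 686.2] [ 0.4 -0.5 -0.8]
```

View pics/scene0.png

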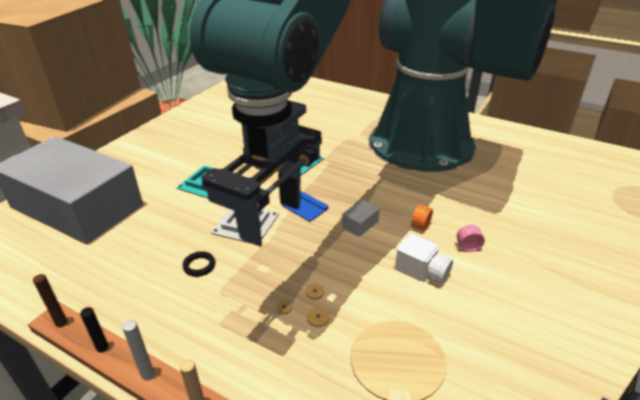

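View pics/side0.png

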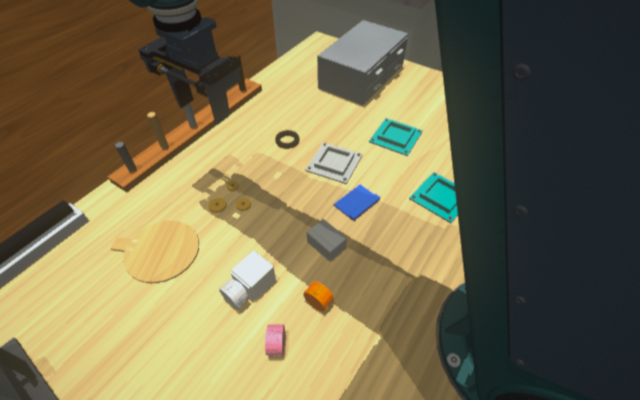

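The real holder is the white-grey one near scene (245,225) / side (333,162). The canister lies near (470,130→215), with its cap towards +y. Next I'll put the wrist camera over the canister.

{"api": "servo_tool", "payload": {"rows": "19 -23 0 0;19 -23 0 0;19 -23 0 0;19 -23 0 0;19 -23 0 0;19 -23 0 0;19 -23 0 0;19 -23 0 0;19 -23 0 0;19 -23 0 0;19 -23 0 0;19 -23 0 0", "fingers": 9.12}}

```text
time_s: 2.35
eef_pos: [470.4, 189.5, 238.8]
tcp_rot: [-2.222, -2.22, 0.0]
contact_force: [-0.7, -0.2, 0.3]
opening: 91.1
gripper_force: 0.0
```

Run:
```python
from h import *
np.set_printoptions(precision=2,suppress=True)
st=env.state();print(st["eef_pos"],st["tcp_rot"],st["time_s"])
M=model("wrist",st);print(-M[1].T@M[2],M[1][2]);print(np.array(cams.camera_model("wrist")["tool_from_camera"]))
im=save("wrist","w1")
for n,f,z in(("canister","mark_of",28),("canister","find_in",56),("cap","mark_of",28),("cap","find_in",28),("mouth","mark_of",28)):
    print(n,f,[(round(x["p"],2),np.array(x["uv"]),plane("wrist",x["uv"],z,M)[:2]) for x in getattr(cams,f)(n,"wrist")[:3]])
```

```text
[470.41 189.53 238.79] [-2.22 -2.22  0.  ] 2.35
[469.64 263.36 383.65] [-0.   -0.27 -0.96]
[[  -0.     -0.96   -0.26   73.81]
 [   1.     -0.     -0.     -0.87]
 [   0.     -0.26    0.96 -144.86]
 [   0.      0.      0.      1.  ]]
canister mark_of [(0.94, array([316.7, 223.3]), array([468.1 , 133.43]))]
canister find_in [(0.92, array([317.2, 206.3]), array([468.87, 165.73]))]
cap mark_of [(0.85, array([241.7, 144.6]), array([374.39, 238.07])), (0.71, array([317.9, 177. ]), array([469.77, 196.85])), (0.61, array([222.5, 235.3]), array([339.2 , 116.12]))]
cap find_in [(0.72, array([228.8, 149.5]), array([357.72, 232.03])), (0.69, array([320.7, 167.4]), array([473.36, 209.29])), (0.63, array([215.9, 218.8]), array([332.49, 139.97]))]
mouth mark_of []
```

View pics/w1.png

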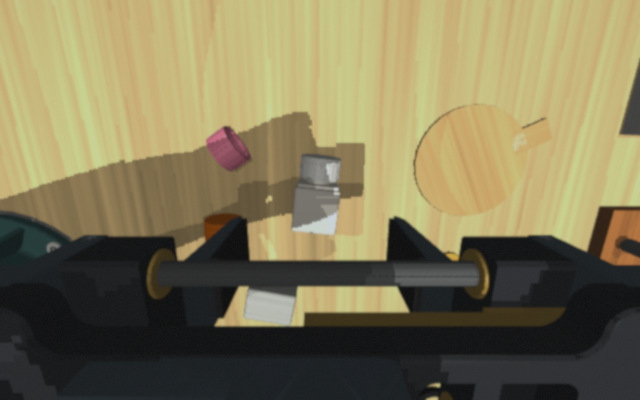

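The wrist view shows the canister at (318,195): base toward row 233, cap at row 167, axis slightly yawed. I'll overlay a model wireframe to get the yaw.

Run:
```python
from h import *
M=model("wrist");im=cv2.imread("pics/w1.png")
def wire(b,a):
    d=np.array([np.sin(a),np.cos(a),0]);s=np.array([np.cos(a),-np.sin(a),0]);u=np.array([0,0,1]);B=np.array([*b,28.])
    c=[B+28*i*s+28*j*u+k*d for k in(0,62) for i,j in((-1,-1),(1,-1),(1,1),(-1,1))]
    r=[B+k*d+25*(np.cos(t)*s+np.sin(t)*u) for k in(66,94) for t in np.linspace(0,2*np.pi,24)]
    return proj(M,c),proj(M,r)
S=6;x0,y0=275,145;out=[]
for b,a in(((468,132.5),.0),((468,132.5),.09)):
    g=cv2.resize(im[y0:y0+100,x0:x0+80],None,fx=S,fy=S,interpolation=cv2.INTER_CUBIC)[:, :400] if 0 else cv2.resize(im[y0:y0+100,x0:x0+66],None,fx=S,fy=S)
    c,r=[((p-[x0,y0]+.5)*S).astype(int) for p in wire(b,a)]
    for i,j in((0,1),(1,2),(2,3),(3,0),(4,5),(5,6),(6,7),(7,4),(0,4),(1,5),(2,6),(3,7)):cv2.line(g,c[i].tolist(),c[j].tolist(),(0,0,255),1)
    for q in(r[:24],r[24:]):cv2.polylines(g,[q],True,(255,0,0),1)
    out.append(g)
cv2.imwrite("pics/ov.png",np.hstack(out)[:600,:800])
```

```text
(no output)
```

View pics/ov.png

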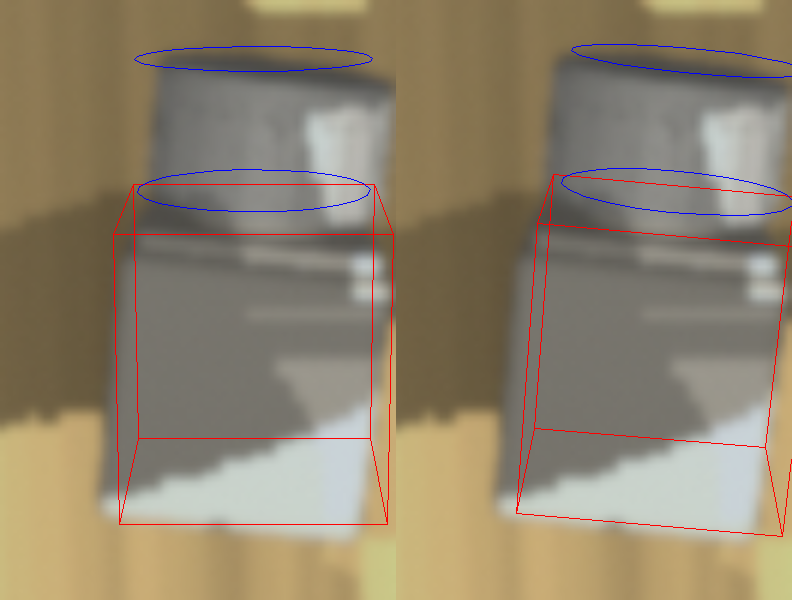

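Yaw is about 0.11 rad, with the base near (464.5,132). I'll descend on the outer part of the cap, close lightly, and roll the canister upright about its base edge.

{"api": "servo_tool", "payload": {"rows": "2.9 0.5 3 0.11;2.9 0.5 8 0.11;2.9 0.5 13 0.11;2.9 0.5 17 0.11;2.9 0.5 19 0.11;2.9 0.5 20.5 0.11;2.9 0.5 20.5 0.11;2.9 0.5 20.5 0.11;2.9 0.5 20.5 0.11"}}

```text
time_s: 3.55
eef_pos: [475.9, 219.3, 35.2]
tcp_rot: [2.34, 2.095, 0.003]
contact_force: [-0.8, 0.6, 0.4]
opening: 91.3
gripper_force: 0.0
```

{"api": "servo_tool", "payload": {"rows": "0 0 0 0;0 0 0 0;0 0 0 0;0 0 0 0;0 0 0 0;0 0 0 0;0 0 0 0;0 0 0 0;0 0 0 0;0 0 0 0", "fingers": 3, "grip_force": 8}}

```text
time_s: 4.55
eef_pos: [475.0, 219.0, 33.9]
tcp_rot: [-2.34, -2.096, 0.0]
contact_force: [-0.8, 0.8, 1.3]
opening: 49.9
gripper_force: 8.0
```

{"api": "servo_tool", "payload": {"rows": "-0.3 0 -0.75 0;-0.6 0 -1.5 0;-1 0 -2.2 0;-1.5 0 -2.8 0;-2 0 -3.45 0;-2.6 0 -4 0;-3.2 0 -4.5 0;-3.9 0 -5 0;-4.6 0 -5.4 0;-5.3 0 -5.7 0;-6.05 0 -6 0;-6.8 0 -6.2 0;-6.8 0 -6.2 0;-6.8 0 -6.2 0"}}

```text
time_s: 5.95
eef_pos: [467.6, 151.2, 95.9]
tcp_rot: [2.341, 2.096, -0.0]
contact_force: [-0.7, 0.0, 0.2]
opening: 49.7
gripper_force: 8.0
```

Run:
```python
from h import *
a=save("scene","s2");b=save("side","d2")
cv2.imwrite("pics/m2.png",np.hstack([cv2.resize(a[170:290,360:500],(400,343)),cv2.resize(b[200:320,180:320],(400,343))])[:,:,::-1])
```

```text
(no output)
```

View pics/m2.png

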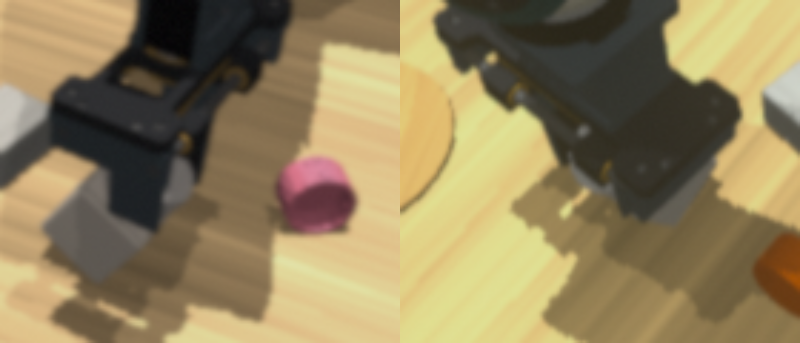

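The canister is held by its cap and tilted about 50–60°, with its base edge on the bench. I'll finish the arc.

{"api": "servo_tool", "payload": {"rows": "-0.8 0 -0.15 0;-1.6 0 -0.2 0;-2.4 0 -0.2 0;-3.2 0 -0.15 0;-4 0 0 0;-4.5 0 0.15 0;-4.8 0 0.25 0;-4.8 0 0.25 0;-4.8 0 0.25 0"}}

```text
time_s: 6.95
eef_pos: [462.4, 103.6, 93.5]
tcp_rot: [-2.34, -2.096, -0.0]
contact_force: [-2.7, 2.7, 2.9]
opening: 49.7
gripper_force: 8.0
```

Run:
```python
from h import *
a=save("scene","s3");b=save("side","d3")
cv2.imwrite("pics/m3.png",np.hstack([cv2.resize(a[170:290,340:480],(400,343)),cv2.resize(b[180:300,200:340],(400,343))])[:,:,::-1])
```

```text
(no output)
```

View pics/m3.png

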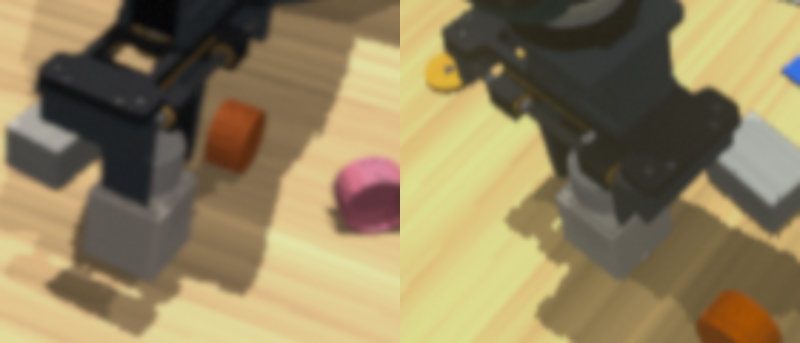

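The canister is nearly upright. I'll press lightly to seat it flat, then release slightly and check the pose, the holder and the neighbours.

{"api": "servo_tool", "payload": {"rows": "0 0 0.1 0;0 0 0.2 0;-0.1 0 0.3 0;-0.1 0 0.3 0;-0.1 0 0.3 0"}}

```text
time_s: 7.55
eef_pos: [462.4, 103.0, 90.7]
tcp_rot: [-2.34, -2.096, -0.001]
contact_force: [-3.6, 3.3, 7.8]
opening: 49.7
gripper_force: 8.0
```

{"api": "servo_tool", "payload": {"rows": "0 0 0 0;0 0 0 0;0 0 0 0;0 0 0 0;0 0 -5 0;0 0 -10 0;0 0 -15 0;0 0 -15 0;0 0 -15 0", "fingers": 7}}

```text
time_s: 8.45
eef_pos: [462.7, 102.8, 241.5]
tcp_rot: [2.339, 2.095, 0.004]
contact_force: [0.1, 0.7, -0.6]
opening: 70.2
gripper_force: 0.0
```

Run:
```python
from h import *
np.set_printoptions(precision=2,suppress=True)
st=env.state();print(st["eef_pos"],st["q"],st["time_s"])
ims={c:save(c,c+"4") for c in("scene","side","wrist")}
for c in ims:
    M=model(c,st)
    for n,f,z in(("canister","mark_of",0),("cap","mark_of",66),("press_block","mark_of",0),("holder","mark_of",0),("pocket","mark_of",6)):
        print(c,n,[(round(x["p"],2),np.array(x["uv"]),plane(c,x["uv"],z,M)[:2]) for x in getattr(cams,f)(n,c)[:3]])
a,b=ims["scene"],ims["side"]
g=np.hstack([cv2.resize(a[195:255,200:290],(400,267)),cv2.resize(b[130:190,290:380],(400,267))])
g2=np.hstack([cv2.resize(a[180:280,340:490],(400,267)),cv2.resize(ims["wrist"],(400,267))])
cv2.imwrite("pics/m4.png",np.vstack([g,g2])[:,:,::-1])
```

```text
[462.65 102.75 241.53] [ 0.17  0.01  2.18 -0.    0.95  0.28] 8.45
scene canister [(0.86, array([386.7, 255.5]), array([462.92, 100.86]))]
scene cap [(0.71, array([389.8, 229.8]), array([461.45, 101.01])), (0.69, array([418.5, 216.1]), array([394.37, 133.76])), (0.61, array([472.7, 241.5]), array([416.78, 248.47]))]
scene press_block [(0.83, array([360.3, 220.9]), array([390.01,   6.7 ]))]
scene holder [(0.82, array([295.1, 158.9]), array([ 242.86, -253.4 ])), (0.69, array([247.8, 223.5]), array([ 518.16, -201.55])), (0.6, array([209.3, 183. ]), array([ 438.8 , -375.82]))]
scene pocket [(0.91, array([243.7, 225.2]), array([ 532.79, -200.86])), (0.85, array([207.8, 180.8]), array([ 439.66, -378.67])), (0.81, array([295.1, 158.2]), array([ 248.09, -249.87]))]
side canister [(0.67, array([275.4, 260.8]), array([465.25, 101.98]))]
side cap [(0.86, array([324.1, 290.9]), array([326.49, 130.21])), (0.78, array([268.8, 338. ]), array([354.1 , 248.99])), (0.75, array([272.9, 242.6]), array([464.19, 101.03]))]
side press_block [(0.86, array([322.4, 247.8]), array([403.16,  22.05]))]
side holder [(0.8, array([333.3, 163.4]), array([ 521.24, -201.99])), (0.73, array([441.7, 196.7]), array([ 251.91, -250.06])), (0.55, array([396. , 137.4]), array([ 435.88, -378.5 ]))]
side pocket [(0.8, array([331. , 160.6]), array([ 528.23, -201.95])), (0.78, array([395.6, 136.7]), array([ 435.56, -373.68])), (0.77, array([440.9, 193.4]), array([ 256.57, -252.89]))]
wrist canister [(0.64, array([318. , 177.8]), array([463.02, 103.22]))]
wrist cap [(0.88, array([318.6, 190.1]), array([463.23, 100.98])), (0.63, array([226.3, 184.7]), array([356.54, 119.37])), (0.6, array([229.2,  79.3]), array([381.98, 231.62]))]
wrist press_block [(0.75, array([285. , 243.8]), array([402.9 ,   8.98]))]
wrist holder [(0.5, array([432.9, 219.9]), array([623.37,  22.5 ]))]
wrist pocket []
```

View pics/m4.png

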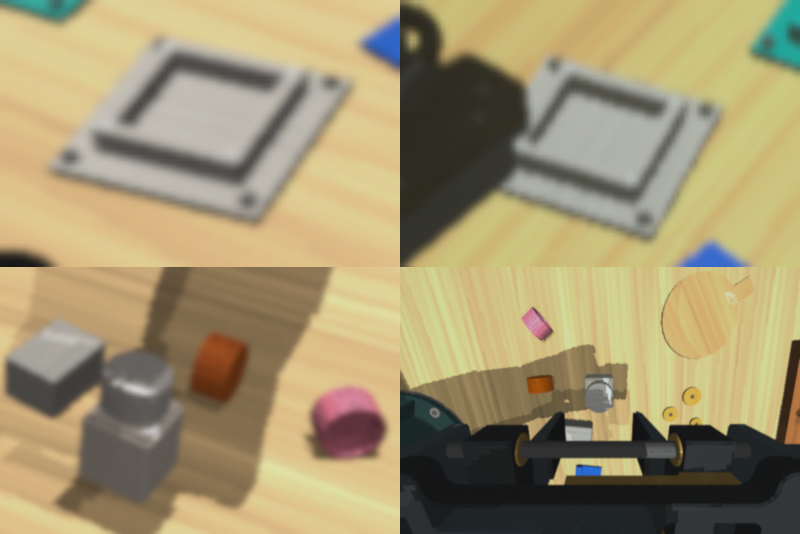

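The canister is upright near (463,102). Next I'll get the holder's yaw from its plate corners in both views.

Run:
```python
from h import *
np.set_printoptions(precision=2,suppress=True)
for c,o,P in(("scene",(200,195),[(52,172),(258,222),(352,82),(155,40)]),("side",(290,130),[(653-400,240),(720-400,105),(550-400,57)])):
    s=400/90;W=[plane(c,np.array(p)/s+o-.4,6)[:2] for p in P]
    print(c,np.array(W),np.mean(W,0) if len(W)==4 else (W[0]+W[2])/2)
    for i in range(len(W)-1):d=W[i+1]-W[i];print(np.linalg.norm(d),(np.arctan2(d[1],d[0])+np.pi/4)%(np.pi/2)-np.pi/4)
```

```text
scene [[ 587.82 -243.91]
 [ 568.7  -138.56]
 [ 460.6  -158.86]
 [ 481.11 -265.66]] [ 524.56 -201.75]
107.06976549556802 0.17958187800873215
109.99246710370237 0.18561932449778862
108.75852179909778 0.1897604069931873
side [[ 454.69 -156.96]
 [ 478.16 -268.03]
 [ 582.25 -247.9 ]] [ 518.47 -202.43]
113.52677595577775 0.20820255164641566
106.01866716606392 0.19101660933012887
```

{"api": "servo_tool", "payload": {"rows": "-0.1 0.1 0 0.15;-0.1 0.1 0 0.3;-0.1 0.1 0 0.45;-0.1 0.1 0 0.6;-0.1 0.1 0 0.75;-0.1 0.1 0 0.9;-0.1 0.1 0 1.05;-0.1 0.1 0 1.2;-0.1 0.1 0 1.35;-0.1 0.1 0 1.5;-0.1 0.1 0 1.57;-0.1 0.1 0 1.57;-0.1 0.1 0 1.57"}}

```text
time_s: 10.65
eef_pos: [463.1, 101.6, 240.5]
tcp_rot: [3.137, -0.168, 0.0]
contact_force: [-0.3, 0.8, 0.5]
opening: 69.8
gripper_force: 0.0
```

{"api": "servo_tool", "payload": {"rows": "0 0 5 0;0 0 10 0;0 0 14 0;0 0 17 0;0 0 18.7 0;0 0 18.7 0;0 0 18.7 0;0 0 18.7 0"}}

```text
time_s: 11.45
eef_pos: [463.9, 101.7, 54.6]
tcp_rot: [-3.137, 0.17, -0.003]
contact_force: [1.1, 0.9, 0.0]
opening: 70.2
gripper_force: 0.0
```

{"api": "servo_tool", "payload": {"rows": "0 0 0 0;0 0 0 0;0 0 0 0;0 0 0 0;0 0 0 0;0 0 0 0;0 0 0 0", "fingers": 4, "grip_force": 25}}

```text
time_s: 12.15
eef_pos: [463.5, 101.7, 54.2]
tcp_rot: [-3.137, 0.171, -0.001]
contact_force: [-3.0, -0.6, 10.3]
opening: 55.9
gripper_force: 25.0
```

{"api": "servo_tool", "payload": {"rows": "0 0 -2 0;0 0 -6 0;0 0 -10 0;0 0 -14 0;0 0 -14 0;0 0 -14 0"}}

```text
time_s: 12.75
eef_pos: [463.0, 101.6, 193.8]
tcp_rot: [-3.137, 0.171, -0.002]
contact_force: [0.6, 0.1, -4.5]
opening: 56.0
gripper_force: 25.0
```

{"api": "servo_tool", "payload": {"rows": "0.1 5 0 -0.1;0.2 10 0 -0.2;0.3 15 0 -0.3;0.4 20 0 -0.3;0.5 25 0 -0.3;0.5 29 0 -0.3;0.5 32 0 -0.3;0.5 32 0 -0.3;0.5 32 0 -0.3;0.5 32 0 -0.3;0.5 32 0 -0.3"}}

```text
time_s: 13.85
eef_pos: [433.0, -216.0, 192.9]
tcp_rot: [-3.126, -0.301, 0.001]
contact_force: [-1.0, 0.3, -5.3]
opening: 56.0
gripper_force: 25.0
```

Run:
```python
from h import *
np.set_printoptions(precision=2,suppress=True)
st=env.state();print(st["eef_pos"],st["tcp_rot"],st["q"],st["time_s"])
M=model("wrist",st)
for k in range(2):
  im=save("wrist","w5")
  for n,z in(("holder",0),("pocket",6),("canister",140)):
    for f in("mark_of","find_in"):
        print(n,f,[(round(x["p"],2),np.array(x["uv"]),plane("wrist",x["uv"],z,M)[:2]) for x in getattr(cams,f)(n,"wrist")[:3]])
```

```text
[ 432.99 -216.03  192.86] [-3.13 -0.3   0.  ] [-0.51  0.1   2.19  0.    0.85  0.87] 13.85
holder mark_of [(0.94, array([447.1, 206.9]), array([ 436.78, -382.45])), (0.82, array([326.3, 113. ]), array([ 518.65, -210.29]))]
holder find_in [(0.64, array([448.7, 202.7]), array([ 442.44, -382.7 ])), (0.63, array([324.1, 110.9]), array([ 520.43, -207.34]))]
pocket mark_of [(0.9, array([451. , 208.7]), array([ 436.68, -384.73])), (0.64, array([326. , 110.3]), array([ 521.21, -209.24]))]
pocket find_in [(0.72, array([447.7, 203.2]), array([ 442.71, -378.49])), (0.7, array([325.4, 107.8]), array([ 523.71, -208.04]))]
canister mark_of [(0.78, array([320.1, 226.3]), array([ 432.38, -218.73]))]
canister find_in [(0.93, array([319.3, 214.3]), array([ 441.6 , -216.31])), (0.68, array([119.8, 180.5]), array([439.33, -70.35]))]
holder mark_of [(0.91, array([323.8, 113.5]), array([ 517.56, -207.56])), (0.76, array([446.3, 209.5]), array([ 433.29, -382.52]))]
holder find_in [(0.89, array([447.3, 200.6]), array([ 444.73, -380.12])), (0.79, array([322.7, 109.2]), array([ 521.95, -205.39]))]
pocket mark_of [(0.6, array([320.9, 111.3]), array([ 519.05, -203.78])), (0.59, array([448.2, 211.2]), array([ 432.9 , -382.34]))]
pocket find_in [(0.94, array([446.7, 202.1]), array([ 443.83, -376.84])), (0.85, array([324.6, 106.8]), array([ 524.59, -206.94]))]
canister mark_of [(0.58, array([318.3, 224.4]), array([ 433.61, -217.11]))]
canister find_in [(0.66, array([318.5, 215.5]), array([ 440.56, -215.91]))]
```

View pics/w5.png

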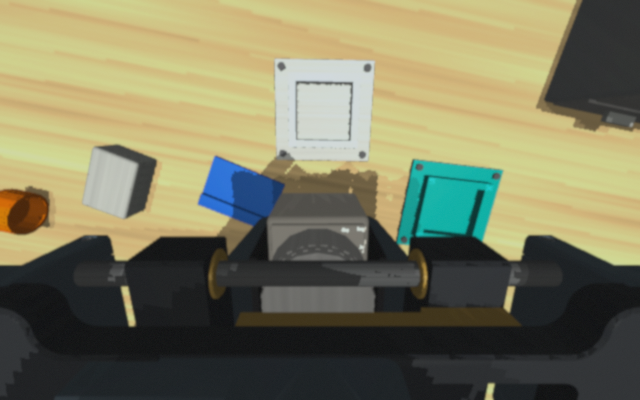

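The wrist view shows the white-grey holder squarely at (324,110), almost aligned with the gripper. I'll fit the plate outline precisely.

Run:
```python
from h import *
np.set_printoptions(precision=2,suppress=True)
M=model("wrist");im=cv2.imread("pics/w5.png")
hsv=cv2.cvtColor(im,cv2.COLOR_BGR2HSV);m=((hsv[...,1]<40)&(hsv[...,2]>110)).astype(np.uint8)
k=np.zeros_like(m);k[45:172,262:385]=1
cs,_=cv2.findContours(m*k,cv2.RETR_EXTERNAL,cv2.CHAIN_APPROX_NONE);c=max(cs,key=cv2.contourArea)[:,0]
print(cv2.boundingRect(c),cv2.contourArea(c))
W=np.array([plane("wrist",p+0.0,6,M)[:2] for p in c.astype(float)],np.float32)
r=cv2.minAreaRect(W);print(r,np.deg2rad(r[2]))
ce,a=np.array(r[0]),np.deg2rad(r[2])
ce=np.array(r[0])
st=env.state();R=Ro.from_rotvec(st["tcp_rot"]).as_matrix();print("tool yaw",np.arctan2(R[1,0],R[0,0]),"delta tool mm",R[:2,:2].T@(ce-st["eef_pos"][:2]))
```

```text
(274, 59, 101, 102) 9508.5
((519.4759521484375, -207.61680603027344), (108.99246215820312, 109.24755859375), 9.779351234436035) 0.1706818777498807
tool yaw 0.19071818570860072 delta tool mm [86.59  7.09]
```

{"api": "servo_tool", "payload": {"rows": "0 0.5 3 -0.01;0 0.5 6 -0.01;0 0.5 9 -0.01;0 0.5 9.8 -0.01;0 0.5 9.8 -0.01;0 0.5 9.8 -0.01;0 0.5 9.8 -0.01"}}

```text
time_s: 15.25
eef_pos: [434.9, -222.4, 96.8]
tcp_rot: [3.124, 0.315, 0.003]
contact_force: [-0.7, -0.1, -4.2]
opening: 55.8
gripper_force: 25.0
```

```bash
cat > fit.py <<'E'
from h import *
def fit(cam,im,M,box,z=6):
    hsv=cv2.cvtColor(im,cv2.COLOR_BGR2HSV);m=((hsv[...,1]<45)&(hsv[...,2]>110)).astype(np.uint8)
    k=np.zeros_like(m);x0,x1,y0,y1=box;k[y0:y1,x0:x1]=1
    c=max(cv2.findContours(m*k,cv2.RETR_EXTERNAL,cv2.CHAIN_APPROX_NONE)[0],key=cv2.contourArea)[:,0]
    W=np.array([plane(cam,p,z,M)[:2] for p in c.astype(float)],np.float32)
    return cv2.boundingRect(c),cv2.minAreaRect(W)
E
python3 - <<'E'
from fit import *
np.set_printoptions(precision=2,suppress=True)
print("scene",fit("scene",cv2.imread("pics/scene4.png"),model("scene"),(205,285,198,250)))
print("side0",fit("side",cv2.imread("pics/side0.png"),model("side"),(300,370,138,188)))
st=env.state();M=model("wrist",st);print(st["eef_pos"],st["time_s"])
im=save("wrist","w6")[:,:,::-1].copy()
for n,z in(("holder",0),("pocket",6),("canister",40)):
        print(n,[(round(x["p"],2),np.array(x["uv"]),plane("wrist",x["uv"],z,M)[:2]) for x in cams.mark_of(n,"wrist")[:3]])
print("wrist",fit("wrist",im,M,(240,410,0,140)))
for n in("scene","side"):
    im=save(n,n+"6")[:,:,::-1].copy()
    print(n,fit(n,im,model(n),(205,285,198,250) if n=="scene" else (300,370,138,188)))
R=Ro.from_rotvec(st["tcp_rot"]).as_matrix();print("tool yaw",np.arctan2(R[1,0],R[0,0]))
E
```

```text
scene ((212, 204, 66, 40), ((523.346923828125, -203.378662109375), (110.81916809082031, 108.86564636230469), 9.988476753234863))
side0 ((306, 143, 56, 40), ((519.8319702148438, -203.2141876220703), (109.0693588256836, 110.96013641357422), 10.033924102783203))
[ 434.93 -222.39   96.81] 15.25
holder [(0.61, array([484.1, 237.7]), array([ 437.7 , -381.15])), (0.58, array([317.3, 109.8]), array([ 518.01, -206.11])), (0.53, array([320. , 107.3]), array([ 520.37, -207.9 ]))]
pocket [(0.95, array([317.1, 105.5]), array([ 520.92, -205.35])), (0.58, array([485.2, 245. ]), array([ 432.79, -380.39]))]
canister [(0.69, array([317. , 225.6]), array([ 433.13, -223.07])), (0.67, array([320. , 272.7]), array([ 394.06, -233.46]))]
wrist ((249, 30, 145, 110), ((533.627685546875, -204.76731872558594), (80.29256439208984, 109.02532958984375), 10.08120346069336))
scene ((212, 203, 67, 41), ((521.9459838867188, -203.54302978515625), (113.44694519042969, 109.0777587890625), 9.77027702331543))
side ((306, 143, 64, 40), ((504.0953063964844, -206.41281127929688), (142.68785095214844, 111.77583312988281), 10.033924102783203))
tool yaw 0.200828918900548
```

View pics/w6.png

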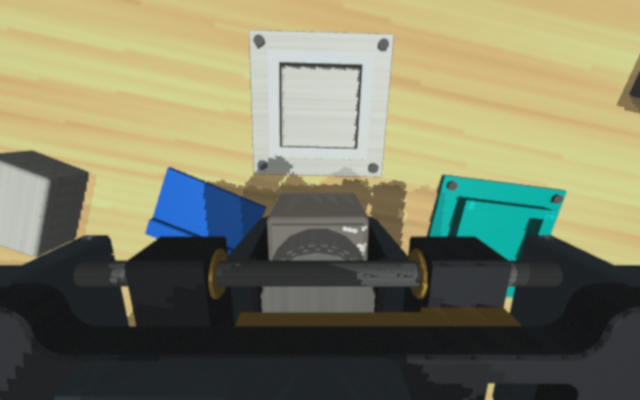

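The holder plate is fully visible at about (321,103). I'll refit it with a larger window.

Run:
```python
from fit import *
print(fit("wrist",cv2.imread("pics/w6.png"),model("wrist"),(240,405,10,182)))
M=model("wrist")
# pocket inner edge at floor/wall-top guess
for z,P in((20,[(280,64),(361,66),(358,149),(279,145)]),): print(np.mean([plane("wrist",p,z,M)[:2] for p in P],0))
```

```text
((249, 30, 145, 147), ((518.682861328125, -206.8794708251953), (108.33978271484375, 108.50700378417969), 9.972253799438477))
[ 518.19613361 -207.19978841]
```

{"api": "servo_tool", "payload": {"rows": "2 0 0 0.03;5 0 0 0.03;7.5 0 0 0.03;8.7 -0.1 0 0.03;8.7 -0.1 1 0.03;8.7 -0.1 1.8 0.03;8.7 -0.1 1.8 0.03;8.7 -0.1 1.8 0.03;8.7 -0.1 1.8 0.03"}}

```text
time_s: 16.45
eef_pos: [518.7, -203.8, 77.5]
tcp_rot: [-3.13, -0.267, 0.0]
contact_force: [-0.4, 1.1, -5.2]
opening: 55.8
gripper_force: 25.0
```

Run:
```python
from h import *
np.set_printoptions(precision=2,suppress=True)
st=env.state();print(st["eef_pos"],st["tcp_rot"])
a=save("scene","s7");b=save("side","d7");w=save("wrist","w7")
cv2.imwrite("pics/m7.png",np.vstack([np.hstack([cv2.resize(a[165:255,200:320],(400,300)),cv2.resize(b[110:200,290:410],(400,300))]),np.hstack([cv2.resize(w[150:330,220:460],(400,300))]*2)])[:,:,::-1])
```

```text
[ 518.71 -203.82   77.52] [-3.13 -0.27  0.  ]
```

View pics/m7.png

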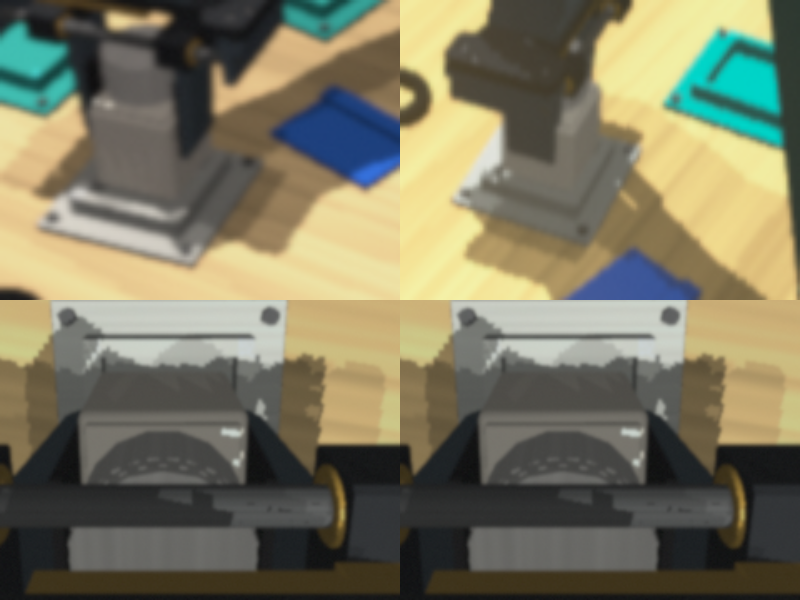

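The pocket walls flank the canister symmetrically in the wrist view. I'll lower it gently while watching the force.

{"api": "servo_tool", "payload": {"rows": "0.1 0 0.2 0;0.1 0 0.4 0;0.1 0 0.6 0;0.1 0 0.7 0;0.1 0 0.8 0;0.1 0 0.8 0;0.1 0 0.8 0"}}

```text
time_s: 17.3
eef_pos: [520.6, -203.9, 69.6]
tcp_rot: [3.129, 0.268, 0.001]
contact_force: [0.9, -5.8, -0.9]
opening: 56.1
gripper_force: 25.0
```

{"api": "servo_tool", "payload": {"rows": "0 0.1 0 0;0 0.15 0.2 0;0 0.15 0.3 0;0 0.15 0.4 0;0 0.15 0.5 0;0 0.15 0.5 0;0 0.15 0.5 0"}}

```text
time_s: 18.0
eef_pos: [520.4, -204.9, 64.3]
tcp_rot: [3.13, 0.268, -0.0]
contact_force: [2.4, -2.0, -6.9]
opening: 55.7
gripper_force: 25.0
```

{"api": "servo_tool", "payload": {"rows": "0 0.05 0.1 0;0 0.05 0.2 0;0 0.05 0.3 0;0 0.05 0.4 0;0 0.05 0.45 0;0 0.05 0.5 0;0 0.05 0.5 0"}}

```text
time_s: 18.7
eef_pos: [520.5, -205.4, 60.2]
tcp_rot: [-3.13, -0.268, 0.001]
contact_force: [-4.2, 3.2, 14.2]
opening: 55.7
gripper_force: 25.0
```

Home: base at 6 mm, with a 14 N reaction. I'll release, rise to the cap and grip it.

{"api": "servo_tool", "payload": {"rows": "0 0 0 0;0 0 0 0;0 0 0 0;0 0 0 0;0 0 -1 0;0 0 -2.5 0;0 0 -3.6 0;0 0 -3.6 0;0 0 -3.6 0;0 0 -3.6 0", "fingers": 7.5}}

```text
time_s: 19.7
eef_pos: [520.2, -205.3, 95.2]
tcp_rot: [-3.13, -0.268, 0.0]
contact_force: [-0.1, -0.1, -0.3]
opening: 74.7
gripper_force: 0.0
```

Run:
```python
from h import *
np.set_printoptions(precision=2,suppress=True)
st=env.state();print(st["eef_pos"],st["q"])
for c in("scene","side","wrist"):
    cams.get_image(c);M=model(c,st)
    for n,z in(("canister",6),("cap",72)):
        print(c,n,[(round(x["p"],2),plane(c,x["uv"],z,M)[:2]) for x in cams.mark_of(n,c)[:4]])
```

```text
[ 520.25 -205.33   95.24] [-0.42  0.38  2.07 -0.    0.69  0.98]
scene canister [(0.81, array([ 525.7 , -206.19]))]
scene cap [(0.86, array([ 508.36, -207.94])), (0.85, array([400.06, 133.91])), (0.74, array([435.42, 253.34])), (0.16, array([487.27, -73.08]))]
side canister []
side cap [(0.89, array([325.92, 139.43])), (0.66, array([351.7 , 253.19])), (0.29, array([ 485.47, -128.98]))]
wrist canister [(0.66, array([ 519.93, -207.55]))]
wrist cap [(0.67, array([ 517.55, -207.03]))]
```

{"api": "servo_tool", "payload": {"rows": "0 0 0 0;0 0 0 0;0 0 0 0;0 0 0 0;0 0 0 0;0 0 0 0;0 0 0 0;0 0 0 0", "fingers": 3, "grip_force": 45}}

```text
time_s: 20.95
eef_pos: [520.5, -205.4, 95.5]
tcp_rot: [3.13, 0.268, 0.0]
contact_force: [-0.2, 0.5, -0.3]
opening: 49.4
gripper_force: 45.0
```

Cap gripped (49.4 mm). I'll turn it counter-clockwise (negative tool yaw) with a matching rise, checking partway.

{"api": "servo_tool", "payload": {"rows": "0 0 0 -0.1;0 0 -0.01 -0.15;0 0 -0.02 -0.2;0 0 -0.03 -0.25;0 0 -0.04 -0.3;0 0 -0.05 -0.35;0 0 -0.06 -0.4;0 0 -0.06 -0.4"}}

```text
time_s: 21.75
eef_pos: [520.9, -205.6, 96.2]
tcp_rot: [3.014, 0.886, 0.001]
contact_force: [1.3, -2.2, 0.2]
opening: 49.0
gripper_force: 45.0
```

Run:
```python
from plant import env
import numpy as np
s=env.state();print(s["wrist_torque"],s["contact_force"],s["q"][5],s["gripper_force"])
```

```text
[-0.28549234 -0.28598008  0.0293047 ] [ 1.27376461 -2.20082894  0.15884412] 0.5816425350712002 44.99934730120003
```

{"api": "servo_tool", "payload": {"rows": "0 0 -0.01 -0.05;0 0 -0.02 -0.1;0 0 -0.04 -0.2;0 0 -0.06 -0.3;0 0 -0.08 -0.4;0 0 -0.08 -0.4"}}

```text
time_s: 22.35
eef_pos: [520.4, -205.5, 96.9]
tcp_rot: [2.778, 1.466, -0.0]
contact_force: [0.1, -0.6, 2.6]
opening: 49.4
gripper_force: 45.0
```

Run:
```python
from plant import env
s=env.state();print(s["wrist_torque"],s["contact_force"],s["q"][5],s["eef_pos"])
```

```text
[-0.16189375  0.07171703  0.10799245] [ 0.06251737 -0.63784128  2.57583309] 0.182131581223145 [ 520.4244638  -205.48903511   96.87557588]
```

{"api": "servo_tool", "payload": {"rows": "0 0 -0.02 -0.1;0 0 -0.04 -0.2;0 0 -0.06 -0.3;0 0 -0.08 -0.4;0 0 -0.1 -0.5;0 0 -0.12 -0.6;0 0 -0.12 -0.6"}}

```text
time_s: 23.05
eef_pos: [520.9, -205.6, 98.5]
tcp_rot: [2.222, 2.22, 0.0]
contact_force: [-1.3, -0.2, 7.0]
opening: 49.5
gripper_force: 45.0
```

Run:
```python
from plant import env
s=env.state();print(s["wrist_torque"],s["contact_force"],s["q"][5],s["eef_pos"])
```

```text
[-1.49373833e-05 -2.02207628e-02  7.25763160e-02] [-1.25522741 -0.2054891   6.99008833] -0.41679388340099555 [ 520.89493887 -205.59178836   98.54208479]
```

{"api": "servo_tool", "payload": {"rows": "0 0 -0.05 0;0 0 -0.1 0;0 0 -0.15 0;0 0 -0.2 0;0 0 -0.2 0"}}

```text
time_s: 23.55
eef_pos: [520.4, -205.4, 100.0]
tcp_rot: [-2.222, -2.221, 0.0]
contact_force: [-0.7, -0.3, -0.1]
opening: 49.2
gripper_force: 45.0
```

{"api": "servo_tool", "payload": {"rows": "0 0 -0.2 0;0 0 -0.4 0;0 0 -0.6 0;0 0 -0.6 0"}}

```text
time_s: 23.95
eef_pos: [520.6, -205.5, 106.4]
tcp_rot: [2.221, 2.221, 0.0]
contact_force: [-1.2, 0.2, -0.6]
opening: 49.5
gripper_force: 45.0
```

{"api": "servo_tool", "payload": {"rows": "0 0 -0.3 0;0 0 -0.6 0;0 0 -0.9 0;0 0 -1.2 0;0 0 -1.5 0;0 0 -1.5 0;0 0 -1.5 0;0 0 -1.5 0;0 0 -1.5 0"}}

```text
time_s: 24.85
eef_pos: [520.4, -205.4, 120.9]
tcp_rot: [-2.221, -2.221, 0.0]
contact_force: [0.7, 0.0, -1.0]
opening: 49.6
gripper_force: 45.0
```

Run:
```python
from h import *
np.set_printoptions(precision=2,suppress=True)
f=[]
for c in("scene","side","wrist"):
    st=env.state();f.append(st["contact_force"]);save(c,c+"9");M=model(c,st)
    for n,z in(("canister",6),("mouth",88),("cap",96)):
        print(c,n,[(round(x["p"],2),np.array(x["uv"]),plane(c,x["uv"],z,M)[:2]) for x in cams.mark_of(n,c)[:4]])
    print(c,"predicted base/mouth/cap px",proj(M,[[520.5,-205.4,6],[520.5,-205.4,88],[520.5,-205.4,97]]))
print(np.array(f),st["eef_pos"])
```

```text
scene canister [(0.63, array([243.4, 221.2]), array([ 522.16, -209.65]))]
scene mouth [(0.71, array([245.9, 189.3]), array([ 512.82, -200.11]))]
scene cap [(0.88, array([420.4, 216.3]), array([430.74, 147.49])), (0.59, array([244.1, 186.6]), array([ 515.64, -201.62])), (0.58, array([474.1, 244.5]), array([459.87, 257.49]))]
scene predicted base/mouth/cap px [[245.45 221.39]
 [241.58 190.45]
 [241.13 186.86]]
side canister [(0.55, array([332.6, 159.5]), array([ 527.06, -207.51])), (0.42, array([324.3, 245.3]), array([401.13,  17.95]))]
side mouth [(0.84, array([331.3, 138.6]), array([ 522.35, -191.92])), (0.47, array([160.9, 246.6]), array([618.32, 233.42]))]
side cap [(0.89, array([268.6, 339.8]), array([342.78, 258.33])), (0.68, array([322.1, 290.2]), array([321.48, 143.77])), (0.63, array([335., 132.]), array([ 522.95, -208.4 ])), (0.35, array([356.6, 199.8]), array([374.86, -57.99]))]
side predicted base/mouth/cap px [[334.34 161.  ]
 [335.11 135.73]
 [335.2  132.74]]
wrist canister [(0.64, array([316.5, 203.3]), array([ 518.43, -205.98]))]
wrist mouth []
wrist cap [(0.69, array([317.4, 247.2]), array([ 519.39, -210.42]))]
wrist predicted base/mouth/cap px [[318.64 202.72]
 [319.03 235.47]
 [319.09 240.79]]
[[ 0.68  0.02 -0.99]
 [ 0.55  0.16  0.39]
 [ 0.39  0.41 -0.88]] [ 520.46 -205.42  121.01]
```

```bash
python3 -c "
from plant import env
print(env.hand_in())"
```

```text
the job is handed in; nothing more can be done
None
```

I handed the job in at about 25 s: the canister stands home in the steel holder, and the unscrewed cap is held level about 9 mm above its mouth. These last checks come from force readings and camera marks, not a viewed picture.

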